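# Snap the parts box lid shut all the way round

## Robot

A 7-joint arm with a two-finger parallel gripper is mounted at the origin on the work surface; the furniture and walls round the work are solid. World frame = base frame: x ahead of the robot, y to its left, z up, the work surface at z = 0. Lengths are in m, angles in rad, forces in N, time in s.
With the tool pointing down it reaches from about 0.425 to 0.875 m from the base axis. Payload 8.4 kg.
Tool frame: the origin (TCP) lies on the centre line of the jaws, within the pads' length; the fingertips stand 17 mm ahead of it and the grasp point (between the pads) lies 2 mm behind it; x points along the fingers, y is the direction in which the jaws open and shut, and the axes are right-handed (so a half turn about x gives the same grasp; the last joint's range is limited). The gripper opens to 85 mm and grips with 20 to 120 N. Pads are 22 mm wide; open, the fingers measure 114 mm over their backs; the gripper's body (76 mm by 85 mm) begins 54 mm behind the grasp point. The pads swing forward as they close: fully open they stand 13 mm farther back than shut.
Start: joints at [-1.307, 0.333, 0.04, 1.465, -0.013, 1.343, -0.059], TCP at [0.231, 0.608, 0.248] pointing down, gripper open.
Joint ranges: [-2.58, 2.58], [-0.38, 2.09], [-1.3, 1.39], [0.25, 2.4], [-1.5, 4.64], [0.08, 2.09], [-2.65, 2.65]. Speed limits (rad/s): [2.22, 2.22, 2.79, 2.79, 3.14, 3.14, 3.14].

## Interface

Orientations are given as [roll, pitch, yaw] about the fixed x, y, z axes, in that order (R = Rz(yaw) Ry(pitch) Rx(roll)).
In Python, from station import robot gives the robot as it stands. The module is installed in compiled form; this text tells all that it offers.
- The arm moves only by the tool step_arm, never from a script. Its argument "series" is a list of rows, each an object of numbers: "dx", "dy", "dz": the shift along the tool's x, y, z scaled (see below); "rx", "ry", "rz": the turn, a rotation vector about the tool's x, y, z scaled (see below). In form: [{"dx": .., "dy": .., "dz": .., "rx": .., "ry": .., "rz": ..}, ...]. A call has 1 to 12 rows; each row is the pose to reach, as a shift and turn from the pose measured when the call began, along the tool's axes at that moment; what a row does not reach only later rows make up. The controller multiplies each number of a shift by 1 m and each number of a turn by 90 degrees. A row lasts 1/10 s, in which the tool goes at most 50 mm and 8.59 degrees, less where a joint would pass 70% of its speed; a pose out of reach is approached as far as the arm can. A call with a number of a shift or a turn outside -1 to 1 is refused whole. A call with a gripper value outside its range is refused whole. "gripper" is the opening, from -1 (shut) to 1 (fully open), set as the call begins (left out, the last holds). The fingers move at their own pace and stop on an object; "force" is the grip in N (left out, the last holds). Time passes only in rows, so rows that repeat a pose let the fingers close. It gives the time, the measured TCP pose, the force and the opening at its end, in the units of the state.
- robot.get_state(): the state, without advancing time (a new reading comes with each control period).
- robot.snapshot(name): name is "side" or "top"; returns a dict with "image" (384x512x3 uint8, blue, green, red), "range_z" (384x512 float32, m along the optical axis (not along the pixel's ray), 0 where there is no reading), "intrinsics" (3x3 intrinsics, pixels), "rvec" (rotation vector, rad) and "tvec" (3), from world to camera coordinates, as OpenCV has them. Camera axes: x right, y down, z forward; pixel columns grow to the right and rows downward; lengths in m; the calibration is good to about 2 mm. A picture is of the moment at which its call begins.
- robot.job_done(): hands the job in, once; it reports no verdict.
The state is a dict: "clock": time; "joint_pos": joint angles; "joint_velocities": joint speeds; "effort": joint torques, N m; "ee_pos": TCP position; "ee_rot": TCP orientation; "wrist_force": force on the tool from outside, world axes, zero at the start; "ft_torque": the same for the moment, N m; "grip_width": finger opening in m.
Only numpy, scipy, OpenCV 4.12 (cv2) and the standard library are available. Lean on these libraries where they do the work, as an engineer would, in place of code of your own. Each camera call takes 0.05 s, during which the arm holds its last target.

## Task

The lid of the small-parts box is on, but the four rim sections along its sides are still sprung up: press them down with the fingertips, one at a time, until each snaps flush. Begin at the end with the carrying handle and work round clockwise as seen from above. Leave the box standing where it is, do not grip or lift anything, and leave the things around it alone.

Things in the scene. Friction and masses are not known exactly. Their poses are not given: they have to be found in the camera images.
- parts_box: Loose small-parts box, 150 x 110 x 55 mm, about 1.2 kg: dark grey body, lighter grey lid with fixed centre panel and corners (tops 55 mm up) and a hinged rim section along each side. Origin: centre of underside; x along the length toward the end with a black bar handle (72 mm wide, sticks out 28 mm, 28 mm up), z up. Clockwise from above: handle_end, right_side, far_end, left_side.
- handle_end (a joint): Lid rim section at the handle end (box +x), 53 x 26 x 5 mm, hinged on its inner edge 50 mm up. 0 = sprung up, sloping 0.30 rad, outer edge 8 mm high; 0.30 = shut, flush with the lid. 8 to 10 N straight down at the press point takes it past half-way (3 mm down), then it snaps shut and stays; released before that it springs open.
- handle_end_press (a point): Where to press section handle_end: top face, mid-length, 20 mm out from its hinge line, 6 mm in from its outer edge (box +x). Moves with the section: about 61 mm above the table when open, 55 mm when shut. While open its x axis is level and points out of the box, y runs along the section, z up.
- right_side (a joint): Lid rim section at the long side on the box's -y, 93 x 26 x 5 mm, hinged on its inner edge 50 mm up. 0 = sprung up, sloping 0.30 rad, outer edge 8 mm high; 0.30 = shut, flush with the lid. 8 to 10 N straight down at the press point takes it past half-way (3 mm down), then it snaps shut and stays; released before that it springs open.
- right_side_press (a point): Where to press section right_side: top face, mid-length, 20 mm out from its hinge line, 6 mm in from its outer edge (box -y). Moves with the section: about 61 mm above the table when open, 55 mm when shut. While open its x axis is level and points out of the box, y runs along the section, z up.
- far_end (a joint): Lid rim section at the end opposite the handle (box -x), 53 x 26 x 5 mm, hinged on its inner edge 50 mm up. 0 = sprung up, sloping 0.30 rad, outer edge 8 mm high; 0.30 = shut, flush with the lid. 8 to 10 N straight down at the press point takes it past half-way (3 mm down), then it snaps shut and stays; released before that it springs open.
- far_end_press (a point): Where to press section far_end: top face, mid-length, 20 mm out from its hinge line, 6 mm in from its outer edge (box -x). Moves with the section: about 61 mm above the table when open, 55 mm when shut. While open its x axis is level and points out of the box, y runs along the section, z up.
- left_side (a joint): Lid rim section at the long side on the box's +y, 93 x 26 x 5 mm, hinged on its inner edge 50 mm up. 0 = sprung up, sloping 0.30 rad, outer edge 8 mm high; 0.30 = shut, flush with the lid. 8 to 10 N straight down at the press point takes it past half-way (3 mm down), then it snaps shut and stays; released before that it springs open.
- left_side_press (a point): Where to press section left_side: top face, mid-length, 20 mm out from its hinge line, 6 mm in from its outer edge (box +y). Moves with the section: about 61 mm above the table when open, 55 mm when shut. While open its x axis is level and points out of the box, y runs along the section, z up.
- bolt_tin: Bystander: round open tin with bolts, 69 mm across, 76 mm tall; origin under its centre.
- offcut_3: Bystander: timber block 50 x 75 x 50 mm; origin under its centre.
- screwdriver_2: Bystander: screwdriver, 210 mm long, 30 mm thick, lying; origin under its middle.

How it is judged:
By the outcome, as a careful person would: the job done as asked, in the order asked, and still so for the second after the job is handed in, with the robot touching nothing.
It also fails if it takes over 51 s, if anything falls off the work surface, if the arm or the gripper's body presses on something with over 40 N, if the wrist force passes 120 N, or if a joint passes its speed limit or range.

## Working session

There is one attempt and no reset: what is moved stays moved. The work goes in short steps, Python scripts to look and compute and a tool call to move; the robot and the scene stay as the last step left them, time stands still between calls to the robot, and variables do not carry over. Pictures are saved under pics/ and viewed, and the job is handed in when it is done.

Besides the shell and the picture viewer there is one more tool, called after "Request:" by a JSON object that holds its "name" and its "arguments". step_arm: Moves the arm, as the interface text tells. Shifts and turns lie within -1 to 1; 1 stands for 1 m of shift or 90 degrees of turn. Its arguments: {"type":"object","properties":{"series":{"type":"array","items":{"type":"object","properties":{"dx":{"type":"number","minimum":-1,"maximum":1},"dy":{"type":"number","minimum":-1,"maximum":1},"dz":{"type":"number","minimum":-1,"maximum":1},"rx":{"type":"number","minimum":-1,"maximum":1},"ry":{"type":"number","minimum":-1,"maximum":1},"rz":{"type":"number","minimum":-1,"maximum":1}}}},"gripper":{"type":"number"},"force":{"type":"number"}},"required":["series"]}

```bash
mkdir -p pics; cat > h.py <<'E'
import numpy as np,cv2
from station import robot
from scipy.spatial.transform import Rotation as R
def cloud(s):
    K=s["intrinsics"];Z=s["range_z"];h,w=Z.shape
    u,v=np.meshgrid(np.arange(w),np.arange(h))
    P=np.stack([(u-K[0,2])/K[0,0]*Z,(v-K[1,2])/K[1,1]*Z,Z],-1)
    Rm=cv2.Rodrigues(np.array(s["rvec"],float))[0]
    W=(P-np.array(s["tvec"]).reshape(3))@Rm
    W[Z<=0]=np.nan
    return W
def st():
    s=robot.get_state()
    for k in ["clock","ee_pos","ee_rot","wrist_force","grip_width","joint_pos"]: print(k,np.round(s[k],4))
    return s
E
python3 - <<'E'
from h import *
import pickle
st()
for n in ["top","side"]:
    s=robot.snapshot(n); pickle.dump(s,open(n+".pkl","wb")); cv2.imwrite(f"pics/{n}0.png",s["image"])
    Rm=cv2.Rodrigues(np.array(s["rvec"],float))[0]; print(n,-Rm.T@np.array(s["tvec"]).reshape(3), Rm[2])
E
```

```text
clock 0.0
ee_pos [0.2306 0.6072 0.2474]
ee_rot [-1.4826  1.5692 -1.8456]
wrist_force [ 0.2962 -0.0661  0.2973]
grip_width 0.0856
joint_pos [-1.3072  0.3339  0.0399  1.4663 -0.0134  1.3433 -0.0585]
top [0.47235249 0.11937861 1.07626823] [ 0.05766209 -0.02773685 -0.99795078]
side [0.57841981 1.04463674 0.86094214] [-0.03993765 -0.76016215 -0.64850481]
```

View pics/top0.png

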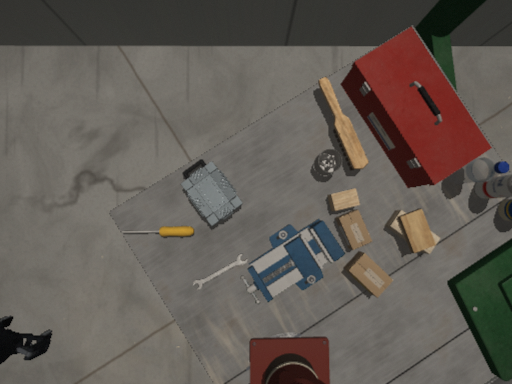

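View pics/side0.png

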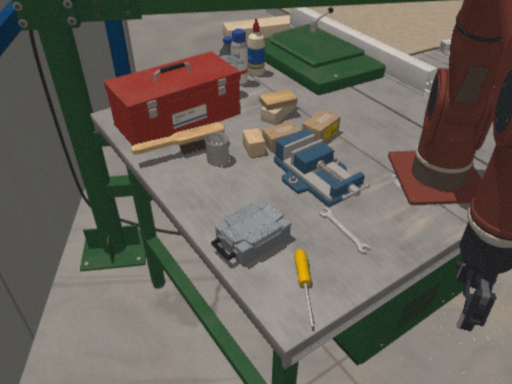

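The top view shows the box at about (212,193), with its handle at (194,169) near the table edge. The screwdriver is at (165,232), the tin at (327,163) and the vise at (290,262). Next I'll get the box pose.

```bash
python3 - <<'E'
from h import *
import pickle
for n,(u0,u1,v0,v1) in {"top":(165,260,145,235),"side":(200,305,190,275)}.items():
    s=pickle.load(open(n+".pkl","rb")); W=cloud(s)
    g=cv2.cvtColor(s["image"],cv2.COLOR_BGR2GRAY)
    m=np.zeros(g.shape,bool); m[v0:v1,u0:u1]=1
    z=W[...,2]
    lid=m&(z>0.046)&(z<0.075)
    P=W[lid]; r=cv2.minAreaRect(P[:,:2].astype(np.float32)*1000)
    print(n,lid.sum(),"rect mm",r, "zpct",np.percentile(P[:,2],[5,25,50,75,95]))
    hn=m&(z>0.015)&(z<0.04)&(g<50); 
    print("handle",hn.sum(),np.nanmean(W[hn],0))
    b=cv2.boxPoints(r); print(b.round(1).tolist())
    c=s["image"][v0:v1,u0:u1]; cv2.imwrite(f"pics/{n}_crop.png",cv2.resize(c,None,fx=6,fy=6,interpolation=cv2.INTER_CUBIC))
    # z around table
    tm=m&(z<0.012); print("table z",np.nanmedian(z[tm]))
E
```

```text
top 2185 rect mm ((542.0028076171875, 221.64169311523438), (160.9536895751953, 120.80070495605469), 35.60161590576172) zpct [0.05073253 0.05392265 0.05583677 0.05847015 0.06209929]
handle 104 [0.61620525 0.27531245 0.03240659]
[[441.3999938964844, 223.89999389648438], [511.70001220703125, 125.69999694824219], [642.5999755859375, 219.39999389648438], [572.2999877929688, 317.6000061035156]]
table z -0.0008890380571662964
side 2356 rect mm ((538.6600341796875, 222.13790893554688), (158.5067901611328, 119.91236114501953), 35.38549041748047) zpct [0.05052206 0.05539333 0.05714488 0.05961459 0.06318386]
handle 133 [0.61350157 0.27999587 0.03276992]
[[439.29998779296875, 225.10000610351562], [508.79998779296875, 127.4000015258789], [638.0, 219.1999969482422], [568.5999755859375, 316.8999938964844]]
table z 0.0010244605331576689
```

View pics/top_crop.png

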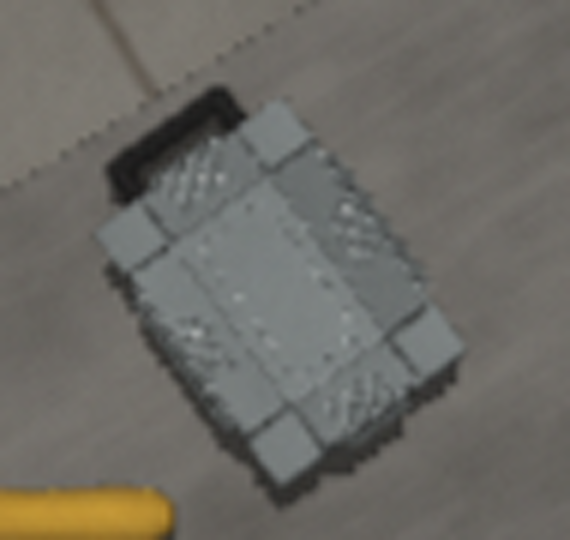

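View pics/side_crop.png

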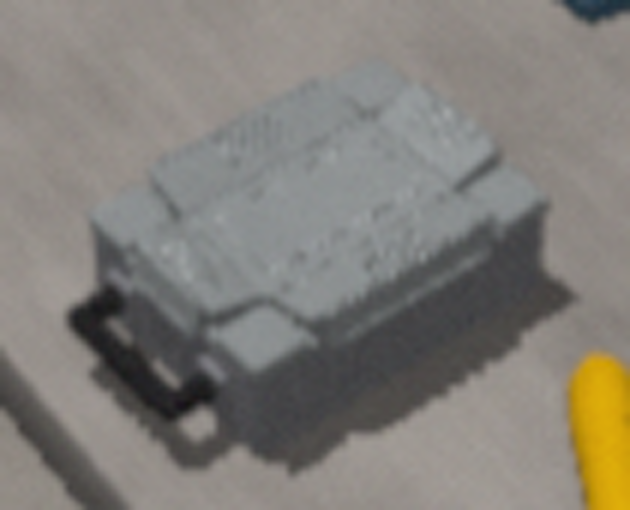

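```bash
cat >> h.py <<'E'
import itertools
def ray(s,uv,z):
    Rm=cv2.Rodrigues(np.array(s["rvec"],float))[0];C=-Rm.T@np.array(s["tvec"]).reshape(3)
    d=Rm.T@np.linalg.inv(s["intrinsics"])@np.array([uv[0],uv[1],1.]);return C+d*(z-C[2])/d[2]
def plan(target,yawy=None):
    """shift in tool axes; yawy: world yaw wanted of tool y (mod pi), tool x straight down"""
    s=robot.get_state();M=R.from_euler("xyz",s["ee_rot"]).as_matrix()
    d=M.T@(np.array(target)-s["ee_pos"]);rv=np.zeros(3)
    if yawy is not None:
        c=[]
        for k in range(2):
            y=np.array([np.cos(yawy+k*np.pi),np.sin(yawy+k*np.pi),0]);x=np.array([0,0,-1.])
            T=np.stack([x,y,np.cross(x,y)],1);c.append(R.from_matrix(M.T@T).as_rotvec())
        rv=min(c,key=np.linalg.norm)
    print("shift",d.round(4),"turn/90",(rv/(np.pi/2)).round(4),"tooly yaw",np.degrees(np.arctan2(M[1,1],M[0,1])).round(1))
E
python3 - <<'E'
from h import *
import pickle
t=pickle.load(open("top.pkl","rb"));sd=pickle.load(open("side.pkl","rb"))
ct=[(280,97),(463,350),(285,487),(97,237)]
cs=[(93,215),(375,62),(548,200),(250,372)]
for s,cc,o in((t,ct,(165,145)),(sd,cs,(200,190))):
    P=np.array([ray(s,(o[0]+(x+.5)/6-.5,o[1]+(y+.5)/6-.5),.055)[:2] for x,y in cc]); print(P.round(4).tolist(),P.mean(0).round(4))
    for i in range(4):
        e=P[(i+1)%4]-P[i]; print(np.linalg.norm(e).round(4),np.degrees(np.arctan2(e[1],e[0])).round(1))
c=np.array([.541,.2215]);yw=np.radians(35.5)
plan([.5,.3,.2],yw); plan([.5,.3,.2],yw+np.pi/2)
E
```

```text
[[0.6332, 0.22], [0.5117, 0.1342], [0.4481, 0.2186], [0.5672, 0.3066]] [0.54   0.2199]
0.1487 -144.8
0.1057 127.0
0.1481 36.5
0.1089 -52.7
[[0.6288, 0.2216], [0.5109, 0.136], [0.4472, 0.2228], [0.5692, 0.3088]] [0.539  0.2223]
0.1458 -144.0
0.1076 126.3
0.1493 35.2
0.1056 -55.6
shift [ 0.0478 -0.1916  0.361 ] turn/90 [3.746e-01 3.000e-04 9.000e-04] tooly yaw 69.2
shift [ 0.0478 -0.1916  0.361 ] turn/90 [-6.254e-01 -4.000e-04  9.000e-04] tooly yaw 69.2
```

```bash
cat >> h.py <<'E'
C0=np.array([.540,.221]);YW=np.radians(35.6)
def pt(name,z):
    a,r={"h":(0,.0685),"r":(-np.pi/2,.0485),"f":(np.pi,.0685),"l":(np.pi/2,.0485)}[name]
    return [*(C0+r*np.array([np.cos(YW+a),np.sin(YW+a)])),z]
E
python3 -c "
from h import *
for n in 'hrfl': print(n,np.round(pt(n,0),4))
plan(pt('h',.14),YW)"
```

```text
h [0.5957 0.2609 0.    ]
r [0.5682 0.1816 0.    ]
f [0.4843 0.1811 0.    ]
l [0.5118 0.2604 0.    ]
shift [ 0.1079 -0.1942  0.4643] turn/90 [3.735e-01 3.000e-04 9.000e-04] tooly yaw 69.2
```

Request:
{"name": "step_arm", "arguments": {"series": [{"dx": 0.0,"dy": -0.016,"dz": 0.038,"rx": 0.03},{"dx": 0.0,"dy": -0.032,"dz": 0.077,"rx": 0.08},{"dx": 0.01,"dy": -0.048,"dz": 0.116,"rx": 0.15},{"dx": 0.02,"dy": -0.064,"dz": 0.154,"rx": 0.2},{"dx": 0.03,"dy": -0.08,"dz": 0.193,"rx": 0.25},{"dx": 0.04,"dy": -0.097,"dz": 0.232,"rx": 0.3},{"dx": 0.05,"dy": -0.113,"dz": 0.27,"rx": 0.35},{"dx": 0.06,"dy": -0.129,"dz": 0.309,"rx": 0.3735},{"dx": 0.07,"dy": -0.145,"dz": 0.347,"rx": 0.3735,"rz": 0.001},{"dx": 0.08,"dy": -0.162,"dz": 0.386,"rx": 0.3735,"rz": 0.001},{"dx": 0.09,"dy": -0.178,"dz": 0.425,"rx": 0.3735,"rz": 0.001},{"dx": 0.1079,"dy": -0.1942,"dz": 0.4643,"rx": 0.3735,"rz": 0.001}], "gripper": -1}}

```text
invalid input at $.series[0]: expected keys dx, dy, dz, rx, ry, rz
```

Request:
{"name": "step_arm", "arguments": {"series": [{},{},{}]}}

```text
invalid input at $.series[0]: expected keys dx, dy, dz, rx, ry, rz
```

```bash
python3 - <<'E'
from h import *
st();plan(pt('h',.10),YW)
for n in ["top","side"]:
    s=robot.snapshot(n); cv2.imwrite(f"pics/{n}1.png",s["image"])
    u,v=(150,130) if n=="top" else (190,130)
    cv2.imwrite(f"pics/{n}1c.png",cv2.resize(s["image"][v:v+145,u:u+130],None,fx=4,fy=4,interpolation=cv2.INTER_CUBIC))
E
```

```text
clock 0.1
ee_pos [0.2306 0.6073 0.2475]
ee_rot [-1.4932  1.5694 -1.856 ]
wrist_force [ 0.0198 -0.7831  0.1187]
grip_width 0.0852
joint_pos [-1.3072  0.3338  0.0399  1.4662 -0.0134  1.3433 -0.0585]
shift [ 0.1479 -0.1941  0.4643] turn/90 [3.735e-01 3.000e-04 9.000e-04] tooly yaw 69.2
```

View pics/side1c.png

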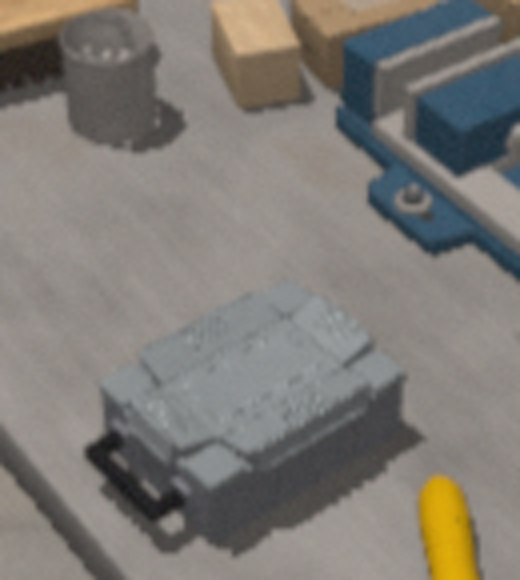

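View pics/top1c.png

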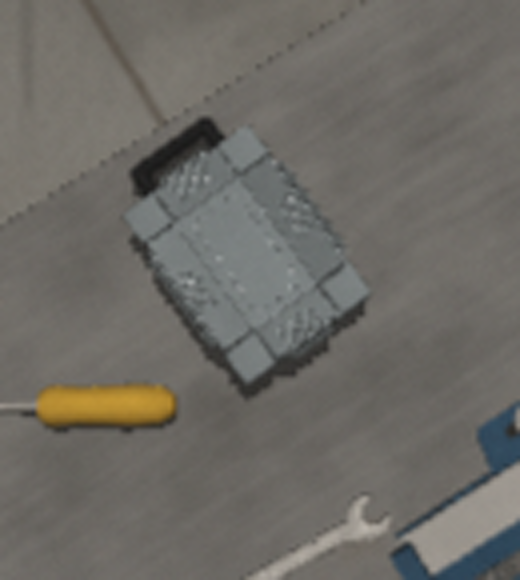

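The move was refused because every row needs all six keys. The pictures show the box unchanged, with the arm still away from it.

Request:
{"name": "step_arm", "arguments": {"series": [{"dx": 0.0,"dy": -0.016,"dz": 0.038,"rx": 0.03,"ry": 0,"rz": 0},{"dx": 0.0,"dy": -0.032,"dz": 0.077,"rx": 0.08,"ry": 0,"rz": 0},{"dx": 0.01,"dy": -0.048,"dz": 0.116,"rx": 0.15,"ry": 0,"rz": 0},{"dx": 0.02,"dy": -0.064,"dz": 0.154,"rx": 0.2,"ry": 0,"rz": 0},{"dx": 0.03,"dy": -0.08,"dz": 0.193,"rx": 0.25,"ry": 0,"rz": 0},{"dx": 0.04,"dy": -0.097,"dz": 0.232,"rx": 0.3,"ry": 0,"rz": 0},{"dx": 0.05,"dy": -0.113,"dz": 0.27,"rx": 0.35,"ry": 0,"rz": 0},{"dx": 0.06,"dy": -0.129,"dz": 0.309,"rx": 0.3735,"ry": 0,"rz": 0},{"dx": 0.07,"dy": -0.145,"dz": 0.347,"rx": 0.3735,"ry": 0,"rz": 0.001},{"dx": 0.08,"dy": -0.162,"dz": 0.386,"rx": 0.3735,"ry": 0,"rz": 0.001},{"dx": 0.09,"dy": -0.178,"dz": 0.425,"rx": 0.3735,"ry": 0,"rz": 0.001},{"dx": 0.1079,"dy": -0.1942,"dz": 0.4643,"rx": 0.3735,"ry": 0,"rz": 0.001}], "gripper": -1}}

```text
clock: 1.4
ee_pos: [0.5973, 0.2601, 0.1406]
ee_rot: [1.483, 1.568, 0.534]
wrist_force: [1.4, 0.2, -1.0]
grip_width: -0.0001
```

Request:
{"name": "step_arm", "arguments": {"series": [{"dx": 0,"dy": 0,"dz": 0,"rx": 0,"ry": 0,"rz": 0},{"dx": 0,"dy": 0,"dz": 0,"rx": 0,"ry": 0,"rz": 0}]}}

```text
clock: 1.6
ee_pos: [0.5978, 0.2584, 0.1398]
ee_rot: [1.131, 1.569, 0.179]
wrist_force: [-0.3, 1.2, 0.7]
grip_width: -0.0002
```

```bash
cat >> h.py <<'E'
def look(k):
  for n in ["top","side"]:
    s=robot.snapshot(n)
    u,v=(150,130) if n=="top" else (190,130)
    cv2.imwrite(f"pics/{n}{k}c.png",cv2.resize(s["image"][v:v+145,u:u+130],None,fx=4,fy=4,interpolation=cv2.INTER_CUBIC))
E
python3 - <<'E'
from h import *
st();plan(pt('h',.10),YW);look(2)
E
```

```text
clock 1.6
ee_pos [0.5978 0.2584 0.1398]
ee_rot [1.131  1.5694 0.179 ]
wrist_force [-0.261   1.1786  0.7095]
grip_width -0.0002
joint_pos [-0.7414  0.4205  0.3444  1.6058 -0.1519  1.1405  0.2574]
shift [ 0.0398 -0.0003 -0.0032] turn/90 [-0.0016  0.0004 -0.0008] tooly yaw 35.5
```

View pics/side2c.png

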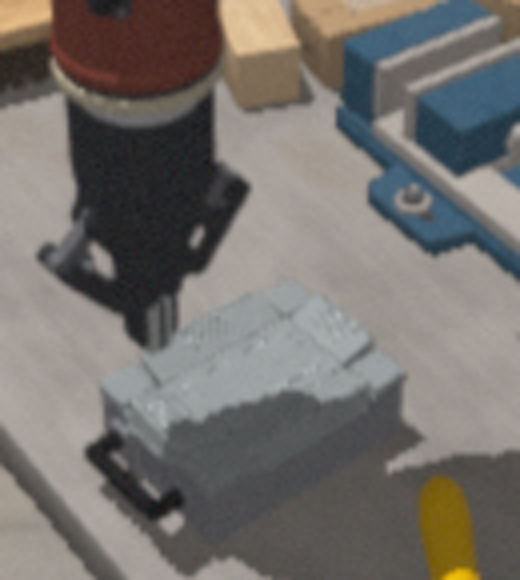

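View pics/top2c.png

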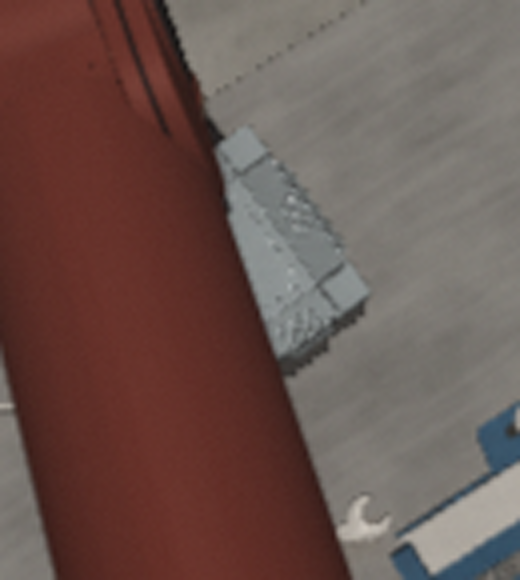

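The side view shows the shut fingertips above the handle end at about (150,340) in the crop, clear of the box. I'll go down to just above contact.

Request:
{"name": "step_arm", "arguments": {"series": [{"dx": 0.015,"dy": 0,"dz": -0.003,"rx": 0,"ry": 0,"rz": 0},{"dx": 0.035,"dy": 0,"dz": -0.003,"rx": 0,"ry": 0,"rz": 0},{"dx": 0.05,"dy": 0,"dz": -0.003,"rx": 0,"ry": 0,"rz": 0},{"dx": 0.055,"dy": 0,"dz": -0.003,"rx": 0,"ry": 0,"rz": 0},{"dx": 0.055,"dy": 0,"dz": -0.003,"rx": 0,"ry": 0,"rz": 0}]}}

```text
clock: 2.2
ee_pos: [0.5942, 0.2641, 0.0847]
ee_rot: [2.236, 1.569, 1.289]
wrist_force: [-0.1, 0.6, 0.6]
grip_width: 0.0
```

```bash
python3 - <<'E'
from h import *
st();plan(pt('h',.075),YW)
E
```

```text
clock 2.2
ee_pos [0.5942 0.2641 0.0847]
ee_rot [2.2357 1.5695 1.2886]
wrist_force [-0.0841  0.6131  0.573 ]
grip_width 0.0
joint_pos [-0.7386  0.4731  0.3286  1.6543 -0.1724  1.0417  0.2672]
shift [ 0.0097 -0.0007  0.0035] turn/90 [ 0.0014 -0.0005 -0.0007] tooly yaw 35.7
```

Request:
{"name": "step_arm", "arguments": {"series": [{"dx": 0.002,"dy": -0.0007,"dz": 0.003,"rx": 0,"ry": 0,"rz": 0},{"dx": 0.003,"dy": -0.0007,"dz": 0.003,"rx": 0,"ry": 0,"rz": 0},{"dx": 0.003,"dy": -0.0007,"dz": 0.003,"rx": 0,"ry": 0,"rz": 0},{"dx": 0.003,"dy": -0.0007,"dz": 0.003,"rx": 0,"ry": 0,"rz": 0}]}}

```text
clock: 2.6
ee_pos: [0.5957, 0.2613, 0.0821]
ee_rot: [2.027, 1.569, 1.08]
wrist_force: [-0.7, -1.1, -1.0]
grip_width: 0.0
```

```bash
python3 - <<'E'
from h import *
st();plan(pt('h',.075),YW);look(3)
E
```

```text
clock 2.6
ee_pos [0.5957 0.2613 0.0821]
ee_rot [2.0273 1.569  1.08  ]
wrist_force [-0.7013 -1.0878 -1.0402]
grip_width 0.0
joint_pos [-0.7337  0.476   0.3286  1.6564 -0.1739  1.0365  0.2731]
shift [ 0.0071 -0.0002  0.0004] turn/90 [ 0.0014 -0.0005 -0.001 ] tooly yaw 35.7
```

View pics/side3c.png

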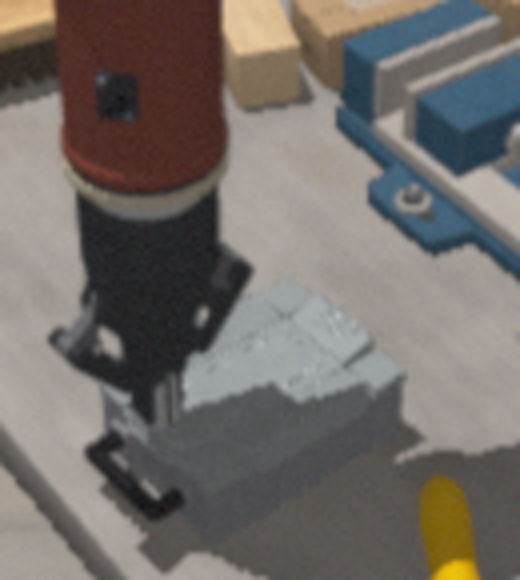

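The tips sit above the middle of the handle-end section, at about (160,425). Pressing down in small rows.

Request:
{"name": "step_arm", "arguments": {"series": [{"dx": 0.002,"dy": 0,"dz": 0,"rx": 0,"ry": 0,"rz": 0},{"dx": 0.004,"dy": 0,"dz": 0,"rx": 0,"ry": 0,"rz": 0},{"dx": 0.005,"dy": 0,"dz": 0,"rx": 0,"ry": 0,"rz": 0},{"dx": 0.005,"dy": 0,"dz": 0,"rx": 0,"ry": 0,"rz": 0}]}}

```text
clock: 3.1
ee_pos: [0.5964, 0.262, 0.0777]
ee_rot: [1.737, 1.567, 0.79]
wrist_force: [1.2, 0.7, 4.4]
grip_width: -0.0002
```

Request:
{"name": "step_arm", "arguments": {"series": [{"dx": 0.001,"dy": 0,"dz": 0,"rx": 0,"ry": 0,"rz": 0},{"dx": 0.002,"dy": 0,"dz": 0,"rx": 0,"ry": 0,"rz": 0},{"dx": 0.002,"dy": 0,"dz": 0,"rx": 0,"ry": 0,"rz": 0}]}}

```text
clock: 3.4
ee_pos: [0.5958, 0.2617, 0.075]
ee_rot: [1.907, 1.568, 0.96]
wrist_force: [0.7, 0.2, -0.3]
grip_width: -0.0
```

Request:
{"name": "step_arm", "arguments": {"series": [{"dx": 0.001,"dy": 0,"dz": 0,"rx": 0,"ry": 0,"rz": 0},{"dx": 0.002,"dy": 0,"dz": 0,"rx": 0,"ry": 0,"rz": 0},{"dx": 0.002,"dy": 0,"dz": 0,"rx": 0,"ry": 0,"rz": 0}]}}

```text
clock: 3.7
ee_pos: [0.5955, 0.2614, 0.0725]
ee_rot: [2.134, 1.569, 1.187]
wrist_force: [0.2, 0.1, -0.7]
grip_width: -0.0002
```

Request:
{"name": "step_arm", "arguments": {"series": [{"dx": 0.001,"dy": 0,"dz": 0,"rx": 0,"ry": 0,"rz": 0},{"dx": 0.002,"dy": 0,"dz": 0,"rx": 0,"ry": 0,"rz": 0},{"dx": 0.002,"dy": 0,"dz": 0,"rx": 0,"ry": 0,"rz": 0}]}}

```text
clock: 4.0
ee_pos: [0.5958, 0.2615, 0.072]
ee_rot: [2.092, 1.568, 1.145]
wrist_force: [-4.9, -2.2, 13.1]
grip_width: -0.0004
```

It shows firm contact (13 N) with the tip at 55 mm, so the section is flush. Lifting to check.

Request:
{"name": "step_arm", "arguments": {"series": [{"dx": -0.008,"dy": 0,"dz": 0,"rx": 0,"ry": 0,"rz": 0},{"dx": -0.028,"dy": 0,"dz": 0,"rx": 0,"ry": 0,"rz": 0},{"dx": -0.043,"dy": 0,"dz": 0,"rx": 0,"ry": 0,"rz": 0},{"dx": -0.043,"dy": 0,"dz": 0,"rx": 0,"ry": 0,"rz": 0}]}}

```text
clock: 4.4
ee_pos: [0.5972, 0.262, 0.1178]
ee_rot: [1.688, 1.564, 0.741]
wrist_force: [0.3, -0.6, 0.1]
grip_width: 0.0
```

```bash
python3 - <<'E'
from h import *
st();plan(pt('r',.11),YW);look(4)
E
```

```text
clock 4.4
ee_pos [0.5972 0.262  0.1178]
ee_rot [1.6885 1.5644 0.7411]
wrist_force [ 0.2686 -0.6015  0.1433]
grip_width 0.0
joint_pos [-0.7405  0.4393  0.3376  1.6279 -0.1613  1.0956  0.264 ]
shift [ 0.0073 -0.0705  0.0484] turn/90 [ 0.0013 -0.0005 -0.004 ] tooly yaw 35.7
```

View pics/side4c.png

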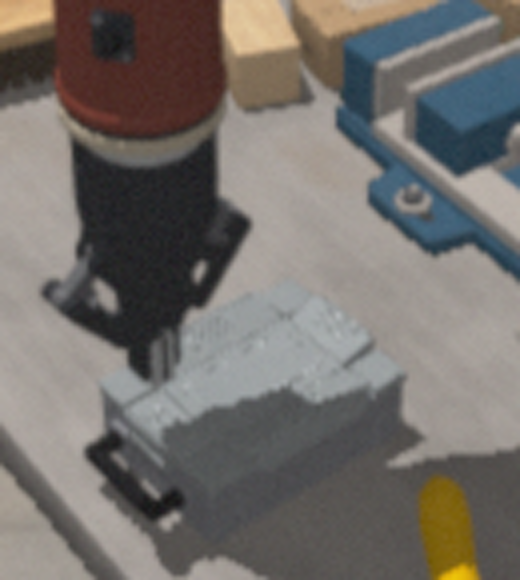

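The handle-end section now looks level with its corners (around (150,430)), and the box hasn't moved. On to the right side.

Request:
{"name": "step_arm", "arguments": {"series": [{"dx": 0,"dy": -0.02,"dz": 0.014,"rx": 0,"ry": 0,"rz": -0.002},{"dx": 0,"dy": -0.04,"dz": 0.028,"rx": 0,"ry": 0,"rz": -0.004},{"dx": 0,"dy": -0.06,"dz": 0.042,"rx": 0,"ry": 0,"rz": -0.004},{"dx": 0.007,"dy": -0.0705,"dz": 0.0484,"rx": 0.001,"ry": 0,"rz": -0.004},{"dx": 0.015,"dy": -0.0705,"dz": 0.0484,"rx": 0.001,"ry": 0,"rz": -0.004},{"dx": 0.025,"dy": -0.0705,"dz": 0.0484,"rx": 0.001,"ry": 0,"rz": -0.004},{"dx": 0.032,"dy": -0.0705,"dz": 0.0484,"rx": 0.001,"ry": 0,"rz": -0.004},{"dx": 0.034,"dy": -0.0705,"dz": 0.0484,"rx": 0.001,"ry": 0,"rz": -0.004},{"dx": 0.034,"dy": -0.0705,"dz": 0.0484,"rx": 0.001,"ry": 0,"rz": -0.004},{"dx": 0.034,"dy": -0.0705,"dz": 0.0484,"rx": 0.001,"ry": 0,"rz": -0.004}]}}

```text
clock: 5.5
ee_pos: [0.5671, 0.1815, 0.081]
ee_rot: [-1.864, 1.567, -2.812]
wrist_force: [-0.5, -0.4, 0.3]
grip_width: -0.0003
```

```bash
python3 - <<'E'
from h import *
st();plan(pt('r',.075),YW);look(5)
E
```

```text
clock 5.5
ee_pos [0.5671 0.1815 0.081 ]
ee_rot [-1.8641  1.5673 -2.8124]
wrist_force [-0.5275 -0.4234  0.2952]
grip_width -0.0003
joint_pos [-0.6763  0.3808  0.3558  1.7965 -0.1551  0.9952  0.3637]
shift [0.006  0.001  0.0006] turn/90 [ 0.0007 -0.0006  0.0022] tooly yaw 35.7
```

View pics/side5c.png

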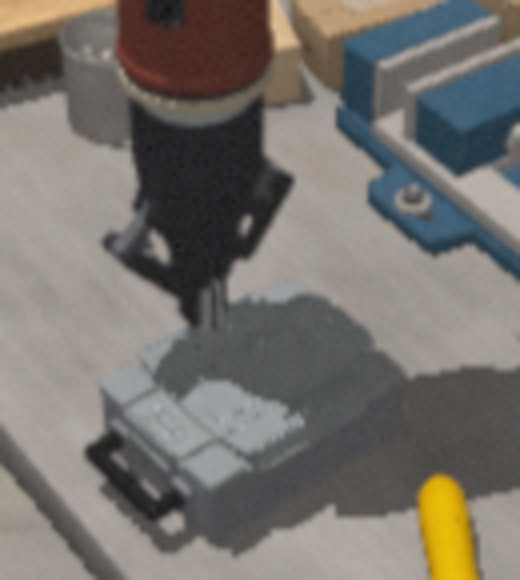

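The handle end is clearly flush. The tips are over the middle of the right side, at about (210,325). I'll press as before.

Request:
{"name": "step_arm", "arguments": {"series": [{"dx": 0.002,"dy": 0.0005,"dz": 0,"rx": 0,"ry": 0,"rz": 0},{"dx": 0.004,"dy": 0.001,"dz": 0,"rx": 0,"ry": 0,"rz": 0},{"dx": 0.006,"dy": 0.001,"dz": 0,"rx": 0,"ry": 0,"rz": 0},{"dx": 0.007,"dy": 0.001,"dz": 0,"rx": 0,"ry": 0,"rz": 0},{"dx": 0.007,"dy": 0.001,"dz": 0,"rx": 0,"ry": 0,"rz": 0}]}}

```text
clock: 6.1
ee_pos: [0.5677, 0.1821, 0.0739]
ee_rot: [-1.945, 1.567, -2.893]
wrist_force: [-0.2, 0.7, 0.7]
grip_width: -0.0002
```

Request:
{"name": "step_arm", "arguments": {"series": [{"dx": 0.001,"dy": 0,"dz": 0,"rx": 0,"ry": 0,"rz": 0},{"dx": 0.002,"dy": 0,"dz": 0,"rx": 0,"ry": 0,"rz": 0},{"dx": 0.002,"dy": 0,"dz": 0,"rx": 0,"ry": 0,"rz": 0}]}}

```text
clock: 6.4
ee_pos: [0.5677, 0.1823, 0.0723]
ee_rot: [-2.057, 1.567, -3.005]
wrist_force: [-1.4, 0.5, 4.7]
grip_width: -0.0003
```

Request:
{"name": "step_arm", "arguments": {"series": [{"dx": 0.001,"dy": 0,"dz": 0,"rx": 0,"ry": 0,"rz": 0},{"dx": 0.0015,"dy": 0,"dz": 0,"rx": 0,"ry": 0,"rz": 0},{"dx": 0.0015,"dy": 0,"dz": 0,"rx": 0,"ry": 0,"rz": 0}]}}

```text
clock: 6.7
ee_pos: [0.5677, 0.1824, 0.072]
ee_rot: [-2.227, 1.567, 3.108]
wrist_force: [-5.5, -1.9, 15.0]
grip_width: -0.0001
```

Request:
{"name": "step_arm", "arguments": {"series": [{"dx": -0.008,"dy": 0,"dz": 0,"rx": 0,"ry": 0,"rz": 0},{"dx": -0.02,"dy": 0,"dz": 0,"rx": 0,"ry": 0,"rz": 0},{"dx": -0.035,"dy": 0,"dz": 0,"rx": 0,"ry": 0,"rz": 0},{"dx": -0.035,"dy": 0,"dz": 0,"rx": 0,"ry": 0,"rz": 0}]}}

```text
clock: 7.1
ee_pos: [0.5694, 0.1828, 0.1098]
ee_rot: [2.43, 1.569, 1.481]
wrist_force: [0.3, -0.6, 0.1]
grip_width: -0.0005
```

```bash
python3 - <<'E'
from h import *
st();plan(pt('f',.11),YW);look(6)
E
```

```text
clock 7.1
ee_pos [0.5694 0.1828 0.1098]
ee_rot [2.4296 1.569  1.4812]
wrist_force [ 0.3311 -0.5798  0.0752]
grip_width -0.0005
joint_pos [-0.683   0.3494  0.3629  1.771  -0.1428  1.046   0.3539]
shift [-0.0002 -0.0701 -0.0482] turn/90 [ 0.0007 -0.0009 -0.0008] tooly yaw 35.7
```

View pics/side6c.png

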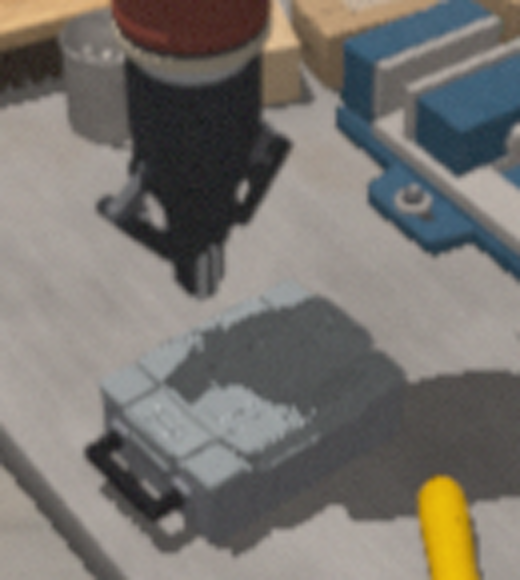

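The right-side section now lies in line with its corners (a straight edge from about (110,380) to (290,285)). Next is the far end.

Request:
{"name": "step_arm", "arguments": {"series": [{"dx": 0,"dy": -0.02,"dz": -0.014,"rx": 0,"ry": 0,"rz": 0},{"dx": 0,"dy": -0.04,"dz": -0.028,"rx": 0,"ry": 0,"rz": 0},{"dx": 0,"dy": -0.06,"dz": -0.042,"rx": 0,"ry": 0,"rz": 0},{"dx": 0,"dy": -0.07,"dz": -0.048,"rx": 0.001,"ry": -0.001,"rz": -0.001},{"dx": 0.01,"dy": -0.07,"dz": -0.048,"rx": 0.001,"ry": -0.001,"rz": -0.001},{"dx": 0.02,"dy": -0.07,"dz": -0.048,"rx": 0.001,"ry": -0.001,"rz": -0.001},{"dx": 0.026,"dy": -0.07,"dz": -0.048,"rx": 0.001,"ry": -0.001,"rz": -0.001},{"dx": 0.027,"dy": -0.07,"dz": -0.048,"rx": 0.001,"ry": -0.001,"rz": -0.001},{"dx": 0.027,"dy": -0.07,"dz": -0.048,"rx": 0.001,"ry": -0.001,"rz": -0.001},{"dx": 0.027,"dy": -0.07,"dz": -0.048,"rx": 0.001,"ry": -0.001,"rz": -0.001}]}}

```text
clock: 8.2
ee_pos: [0.4836, 0.1807, 0.0808]
ee_rot: [-1.655, 1.568, -2.605]
wrist_force: [-0.5, 0.7, -0.1]
grip_width: -0.0001
```

```bash
python3 - <<'E'
from h import *
st();plan(pt('f',.075),YW);look(7)
E
```

```text
clock 8.2
ee_pos [0.4836 0.1807 0.0808]
ee_rot [-1.655   1.5675 -2.6052]
wrist_force [-0.4958  0.7147 -0.1478]
grip_width -0.0001
joint_pos [-0.7551  0.229   0.3484  1.9873 -0.0953  0.944   0.2618]
shift [0.0058 0.0009 0.    ] turn/90 [-0.0004 -0.0002  0.0021] tooly yaw 35.6
```

View pics/side7c.png

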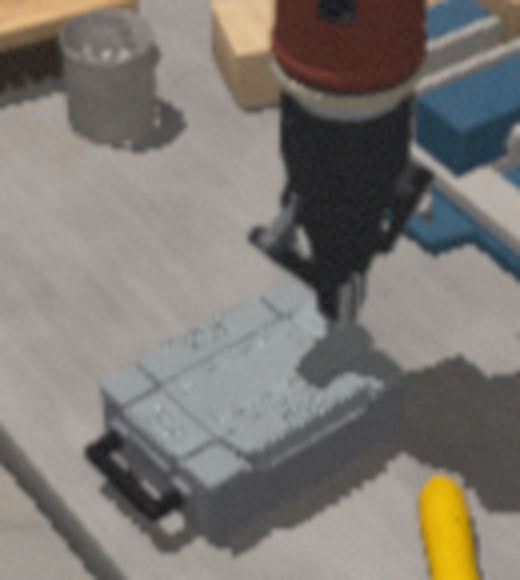

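Handle end and right side are flush. The tips are over the middle of the far end, at about (345,318).

Request:
{"name": "step_arm", "arguments": {"series": [{"dx": 0.002,"dy": 0.0005,"dz": 0,"rx": 0,"ry": 0,"rz": 0},{"dx": 0.004,"dy": 0.001,"dz": 0,"rx": 0,"ry": 0,"rz": 0},{"dx": 0.006,"dy": 0.001,"dz": 0,"rx": 0,"ry": 0,"rz": 0},{"dx": 0.007,"dy": 0.001,"dz": 0,"rx": 0,"ry": 0,"rz": 0},{"dx": 0.007,"dy": 0.001,"dz": 0,"rx": 0,"ry": 0,"rz": 0}]}}

```text
clock: 8.8
ee_pos: [0.4843, 0.1814, 0.0738]
ee_rot: [-1.703, 1.568, -2.653]
wrist_force: [0.1, -0.1, 0.1]
grip_width: 0.0003
```

Request:
{"name": "step_arm", "arguments": {"series": [{"dx": 0.001,"dy": 0,"dz": 0,"rx": 0,"ry": 0,"rz": 0},{"dx": 0.002,"dy": 0,"dz": 0,"rx": 0,"ry": 0,"rz": 0},{"dx": 0.002,"dy": 0,"dz": 0,"rx": 0,"ry": 0,"rz": 0}]}}

```text
clock: 9.1
ee_pos: [0.4844, 0.1815, 0.0722]
ee_rot: [-1.779, 1.568, -2.729]
wrist_force: [-1.8, -0.2, 4.8]
grip_width: 0.0
```

Request:
{"name": "step_arm", "arguments": {"series": [{"dx": 0.001,"dy": 0,"dz": 0,"rx": 0,"ry": 0,"rz": 0},{"dx": 0.0015,"dy": 0,"dz": 0,"rx": 0,"ry": 0,"rz": 0},{"dx": 0.0015,"dy": 0,"dz": 0,"rx": 0,"ry": 0,"rz": 0}]}}

```text
clock: 9.4
ee_pos: [0.4845, 0.1815, 0.072]
ee_rot: [-2.002, 1.568, -2.952]
wrist_force: [-7.5, -3.0, 18.2]
grip_width: -0.0001
```

Request:
{"name": "step_arm", "arguments": {"series": [{"dx": -0.008,"dy": 0,"dz": 0,"rx": 0,"ry": 0,"rz": 0},{"dx": -0.02,"dy": 0,"dz": 0,"rx": 0,"ry": 0,"rz": 0},{"dx": -0.035,"dy": 0,"dz": 0,"rx": 0,"ry": 0,"rz": 0},{"dx": -0.035,"dy": 0,"dz": 0,"rx": 0,"ry": 0,"rz": 0}]}}

```text
clock: 9.8
ee_pos: [0.4859, 0.1821, 0.1092]
ee_rot: [2.195, 1.569, 1.245]
wrist_force: [-0.2, 0.3, 0.1]
grip_width: -0.0002
```

```bash
python3 - <<'E'
from h import *
st();plan(pt('l',.11),YW);look(8)
E
```

```text
clock 9.8
ee_pos [0.4859 0.1821 0.1092]
ee_rot [2.1947 1.5694 1.2446]
wrist_force [-0.1698  0.2729  0.0553]
grip_width -0.0002
joint_pos [-0.7619  0.1929  0.353   1.9607 -0.0801  1.0001  0.2489]
shift [-0.0007  0.0666 -0.0487] turn/90 [-0.0004 -0.0005 -0.0007] tooly yaw 35.6
```

View pics/side8c.png

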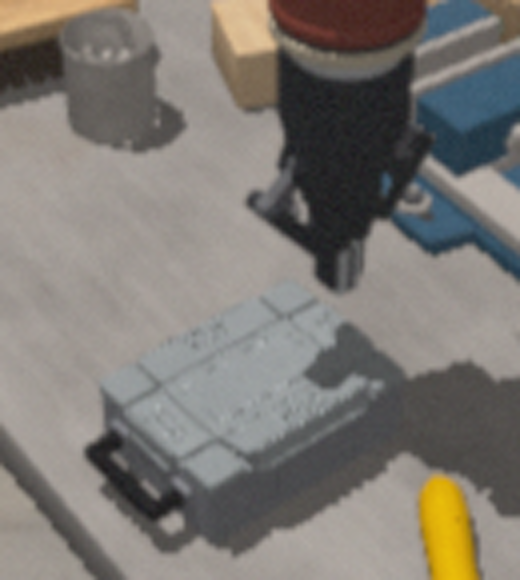

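The far end is down and the box hasn't moved. Only the left side, at about (320,430), still stands up.

Request:
{"name": "step_arm", "arguments": {"series": [{"dx": 0,"dy": 0.02,"dz": -0.014,"rx": 0,"ry": 0,"rz": 0},{"dx": 0,"dy": 0.04,"dz": -0.028,"rx": 0,"ry": 0,"rz": 0},{"dx": 0,"dy": 0.058,"dz": -0.042,"rx": 0,"ry": 0,"rz": 0},{"dx": 0,"dy": 0.0665,"dz": -0.0487,"rx": 0,"ry": 0,"rz": -0.001},{"dx": 0.01,"dy": 0.0665,"dz": -0.0487,"rx": 0,"ry": 0,"rz": -0.001},{"dx": 0.02,"dy": 0.0665,"dz": -0.0487,"rx": 0,"ry": 0,"rz": -0.001},{"dx": 0.025,"dy": 0.0665,"dz": -0.0487,"rx": 0,"ry": 0,"rz": -0.001},{"dx": 0.026,"dy": 0.0665,"dz": -0.0487,"rx": 0,"ry": 0,"rz": -0.001},{"dx": 0.026,"dy": 0.0665,"dz": -0.0487,"rx": 0,"ry": 0,"rz": -0.001},{"dx": 0.026,"dy": 0.0665,"dz": -0.0487,"rx": 0,"ry": 0,"rz": -0.001}]}}

```text
clock: 10.9
ee_pos: [0.5107, 0.2598, 0.0816]
ee_rot: [-2.009, 1.568, -2.959]
wrist_force: [0.4, -0.3, -0.2]
grip_width: 0.0003
```

```bash
python3 - <<'E'
from h import *
st();plan(pt('l',.075),YW);look(9)
E
```

```text
clock 10.9
ee_pos [0.5107 0.2598 0.0816]
ee_rot [-2.009   1.568  -2.9594]
wrist_force [ 0.4414 -0.3096 -0.1764]
grip_width 0.0003
joint_pos [-0.811   0.3338  0.3122  1.8507 -0.1227  0.9783  0.1745]
shift [0.0066 0.0013 0.0001] turn/90 [-0.0006 -0.0008  0.0016] tooly yaw 35.5
```

View pics/side9c.png

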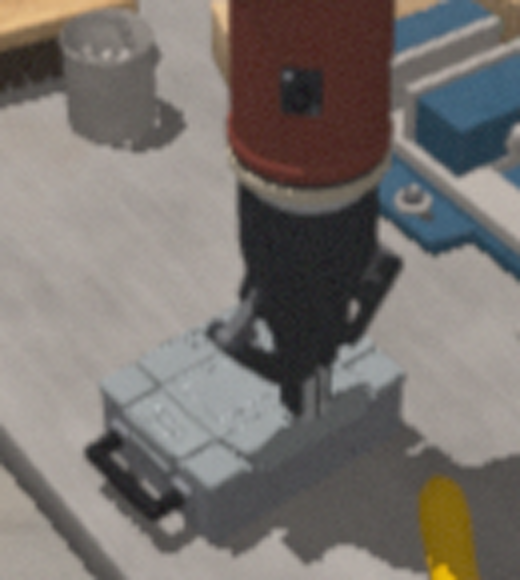

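The tips are over the middle of the left side, at about (310,410).

Request:
{"name": "step_arm", "arguments": {"series": [{"dx": 0.002,"dy": 0.0005,"dz": 0,"rx": 0,"ry": 0,"rz": 0},{"dx": 0.004,"dy": 0.001,"dz": 0,"rx": 0,"ry": 0,"rz": 0},{"dx": 0.006,"dy": 0.001,"dz": 0,"rx": 0,"ry": 0,"rz": 0},{"dx": 0.008,"dy": 0.001,"dz": 0,"rx": 0,"ry": 0,"rz": 0},{"dx": 0.008,"dy": 0.001,"dz": 0,"rx": 0,"ry": 0,"rz": 0}]}}

```text
clock: 11.5
ee_pos: [0.5114, 0.2604, 0.0732]
ee_rot: [-1.916, 1.568, -2.867]
wrist_force: [0.3, -0.2, -0.4]
grip_width: -0.0002
```

Request:
{"name": "step_arm", "arguments": {"series": [{"dx": 0.001,"dy": 0,"dz": 0,"rx": 0,"ry": 0,"rz": 0},{"dx": 0.002,"dy": 0,"dz": 0,"rx": 0,"ry": 0,"rz": 0},{"dx": 0.002,"dy": 0,"dz": 0,"rx": 0,"ry": 0,"rz": 0}]}}

```text
clock: 11.8
ee_pos: [0.5117, 0.2603, 0.0721]
ee_rot: [-2.01, 1.568, -2.961]
wrist_force: [-3.1, -1.7, 9.6]
grip_width: -0.0002
```

Request:
{"name": "step_arm", "arguments": {"series": [{"dx": 0.001,"dy": 0,"dz": 0,"rx": 0,"ry": 0,"rz": 0},{"dx": 0.0015,"dy": 0,"dz": 0,"rx": 0,"ry": 0,"rz": 0},{"dx": 0.0015,"dy": 0,"dz": 0,"rx": 0,"ry": 0,"rz": 0}]}}

```text
clock: 12.1
ee_pos: [0.5117, 0.2604, 0.072]
ee_rot: [-2.229, 1.568, 3.104]
wrist_force: [-5.7, -2.9, 16.0]
grip_width: 0.0004
```

Request:
{"name": "step_arm", "arguments": {"series": [{"dx": -0.008,"dy": 0,"dz": 0,"rx": 0,"ry": 0,"rz": 0},{"dx": -0.03,"dy": 0,"dz": 0,"rx": 0,"ry": 0,"rz": 0},{"dx": -0.07,"dy": 0,"dz": 0,"rx": 0,"ry": 0,"rz": 0},{"dx": -0.11,"dy": 0,"dz": -0.02,"rx": 0,"ry": 0,"rz": 0},{"dx": -0.14,"dy": 0,"dz": -0.06,"rx": 0,"ry": 0,"rz": 0},{"dx": -0.15,"dy": 0,"dz": -0.1,"rx": 0,"ry": 0,"rz": 0},{"dx": -0.15,"dy": 0,"dz": -0.14,"rx": 0,"ry": 0,"rz": 0},{"dx": -0.15,"dy": 0,"dz": -0.18,"rx": 0,"ry": 0,"rz": 0},{"dx": -0.15,"dy": 0,"dz": -0.22,"rx": 0,"ry": 0,"rz": 0},{"dx": -0.15,"dy": 0,"dz": -0.26,"rx": 0,"ry": 0,"rz": 0},{"dx": -0.15,"dy": 0,"dz": -0.29,"rx": 0,"ry": 0,"rz": 0},{"dx": -0.15,"dy": 0,"dz": -0.3,"rx": 0,"ry": 0,"rz": 0}]}}

```text
clock: 13.3
ee_pos: [0.3346, 0.5074, 0.2224]
ee_rot: [-2.416, 1.567, 2.922]
wrist_force: [0.3, 0.4, 0.3]
grip_width: -0.0002
```

```bash
python3 - <<'E'
from h import *
st();look(10)
for n,(u0,u1,v0,v1) in {"top":(165,260,145,235),"side":(200,305,190,275)}.items():
    s=robot.snapshot(n);W=cloud(s).reshape(-1,3)
    d=W[:,:2]-C0;bx=d@[np.cos(YW),np.sin(YW)];by=d@[-np.sin(YW),np.cos(YW)]
    def med(m): q=W[m&(W[:,2]>.045)&(W[:,2]<.075),2];return len(q),q.mean().round(4)
    print(n,"h",med((abs(bx-.067)<.006)&(abs(by)<.02)),"r",med((abs(by+.047)<.006)&(abs(bx)<.035)),"f",med((abs(bx+.067)<.006)&(abs(by)<.02)),"l",med((abs(by-.047)<.006)&(abs(bx)<.035)),"panel",med((abs(bx)<.035)&(abs(by)<.02)))
    m=(abs(bx)<.1)&(abs(by)<.08)&(W[:,2]>.046)&(W[:,2]<.075)
    print(cv2.minAreaRect(W[m][:,:2].astype(np.float32)*1000))
E
```

```text
clock 13.3
ee_pos [0.3346 0.5074 0.2224]
ee_rot [-2.4157  1.5669  2.9216]
wrist_force [0.3169 0.4346 0.3225]
grip_width -0.0002
joint_pos [-1.1816  0.2628  0.148   1.6137 -0.044   1.2693 -0.4005]
top h (60, np.float64(0.0545)) r (103, np.float64(0.0545)) f (61, np.float64(0.0545)) l (105, np.float64(0.0549)) panel (346, np.float64(0.0551))
((541.9096069335938, 221.5504150390625), (154.18191528320312, 114.1253662109375), 36.25576400756836)
side h (70, np.float64(0.0555)) r (92, np.float64(0.0557)) f (58, np.float64(0.056)) l (116, np.float64(0.056)) panel (341, np.float64(0.0568))
((538.8006591796875, 220.1226348876953), (156.84774780273438, 118.28180694580078), 34.36628341674805)
```

View pics/side10c.png

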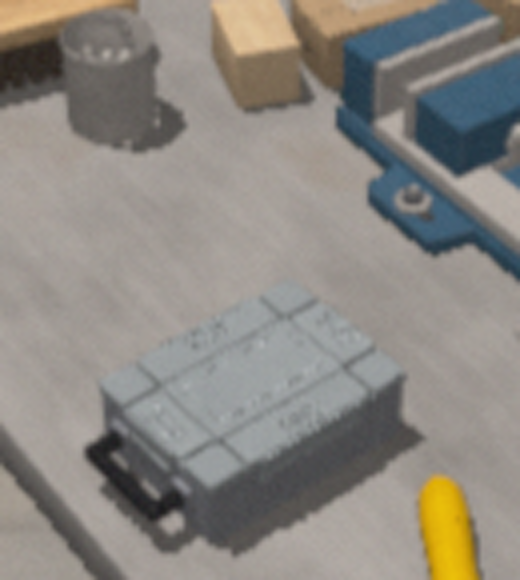

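View pics/top10c.png

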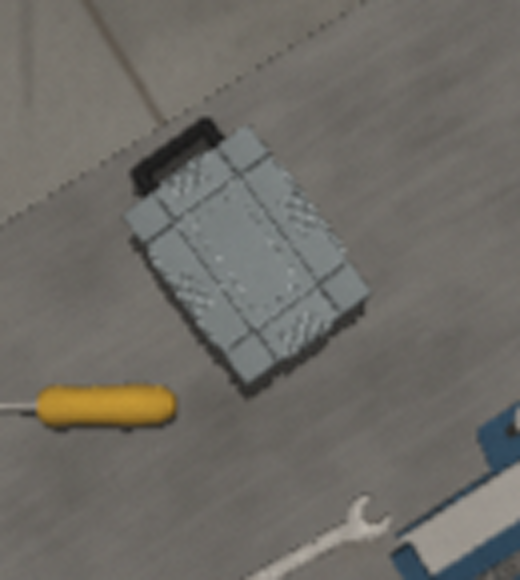

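In both views all four sections are flush with the corners and panel. The box and its neighbours are where they were, and the arm is clear.

```bash
python3 -c "
from station import robot
print(robot.job_done())"
```

```text
the job is handed in; nothing more can be done
None
```

All four rim sections are pressed shut, in the order asked: handle end, right side, far end, left side. I used the closed fingertips and handed the job in at about 13.4 s.

- **Presses:** each one ended in firm contact with the fingertips 55 mm above the table. The upward force at the end of each was 13–18 N, well under the limits.
- **Flushness:** after I moved the arm away, depth readings from both cameras put every section within about 1.3 mm of the centre panel. Both pictures show the lid flat, with every section level with the corners.
- **Surroundings:** the box looks to be exactly where it was. The tin, timber block and screwdriver look unmoved, though the last pictures showed only the screwdriver's handle end.
- **Disagreements:** the two cameras differ by 1–3 mm on the box's position and height, close to their stated accuracy of about 2 mm. My first two move calls were refused because the rows were missing keys; the arm did not move. No check failed.

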